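# Put the weighing cups away and close the jars with the lids that fit

## Task

Put the weighing cups away in the jar with the blue collar, nested largest first so that each smaller one stands inside the next, then close both jars, each with the lid whose thread fits. The lids look alike, so try them: line up the white stripe with the jar's red tab, lower it on and screw clockwise; only the right lid goes fully home, so take a wrong one off again, and leave the spare lid lying on the bench. Leave the rack, the small bottle and the yellow dish where they are.

Things in the scene. Friction and masses are not known exactly. Their poses are not given: they have to be found in the camera images.
- jar_1_mouth (a point): Centre of the mouth (in the rim plane, 70 mm above the bench) of the pale jar with the BLUE collar, fixed upright in a 96 mm square clamp 38 mm high. Bore 54 mm, depth 58 mm, neck 59 mm and thread 74 mm across. z up; +x points to the red index tab on the clamp. Closes clockwise seen from above. The cups go in this jar.
- jar_2_mouth (a point): Centre of the mouth (in the rim plane, 70 mm above the bench) of the pale jar with the GREY collar, fixed upright in a 96 mm square clamp 38 mm high. Bore 54 mm, depth 58 mm, neck 59 mm and thread 74 mm across. z up; +x points to the red index tab on the clamp. Closes clockwise seen from above. No cups go in this jar.
- lid_1_mid (a point): Centre (half-way up) of a blue screw lid, 60 g, 85 mm across, 40 mm high in all: skirt and plate 22 mm high, on them a hexagonal grip 36 mm across flats, 18 mm high. z up through the grip, +x along the white stripe; the flats face 0, 60, 120.. deg from +x. The lids look alike; their threads differ.
- lid_1: Lid 1 again. Any lid drops over a neck if its stripe points the same way as the jar's red tab (within 7 deg) and it is centred within 1.5 mm; its centre is then 8 mm above the mouth. Not lined up, it sits on the thread about 15 mm above. Origin: centre of its underside, 20 mm below its centre; axes as its centre's.
- lid_2_mid (a point): Centre (half-way up) of a blue screw lid, 60 g, 85 mm across, 40 mm high in all: skirt and plate 22 mm high, on them a hexagonal grip 36 mm across flats, 18 mm high. z up through the grip, +x along the white stripe; the flats face 0, 60, 120.. deg from +x. The lids look alike; their threads differ.
- lid_2: Lid 2 again. Turned clockwise after dropping in, the right lid sinks 6 mm evenly in 70 deg (1.2 rad), then meets a stop within 5 deg more: fully home, its centre 2 mm above the mouth. A wrong lid jams hard after 6 to 22 deg, over 4 mm too high: turn it back and lift it off. Origin: centre of its underside, 20 mm below its centre.
- lid_3_mid (a point): Centre (half-way up) of a blue screw lid, 60 g, 85 mm across, 40 mm high in all: skirt and plate 22 mm high, on them a hexagonal grip 36 mm across flats, 18 mm high. z up through the grip, +x along the white stripe; the flats face 0, 60, 120.. deg from +x. The lids look alike; their threads differ.
- lid_3: Lid 3 again. Each jar takes just one of the three lids, not told which; the third is a spare. Lugs inside the skirt run in the thread, with about 1 mm of play up and down. Origin: centre of its underside, 20 mm below its centre.
- cup_a_mid (a point): Centre (half-way up) of the open blue weighing cup: 48 mm across at the rim, 42 mm at the foot, 50 mm high, wall 2 mm, floor 3 mm, z up, about 50 g. Stands upright on the bench at the start. Nested fully, each cup's floor rests on the floor of the next larger one present.
- cup_b_mid (a point): Centre (half-way up) of the open yellow weighing cup: 38.4 mm across at the rim, 32.4 mm at the foot, 46 mm high, wall 2 mm, floor 3 mm, z up, about 40 g. Stands upright on the bench at the start. Absent in some runs.
- cup_c_mid (a point): Centre (half-way up) of the open red weighing cup: 28.8 mm across at the rim, 22.8 mm at the foot, 42 mm high, wall 2 mm, floor 3 mm, z up, about 30 g. Stands upright on the bench at the start. Absent in some runs.
- cup_d_mid (a point): Centre (half-way up) of the open green weighing cup: 19.6 mm across at the rim, 16 mm at the foot, 38 mm high, wall 2 mm, floor 3 mm, z up, about 20 g. Stands upright on the bench at the start. Absent in some runs.
- vial_rack: Bystander, to be left alone: blue vial rack, 90 x 130 mm, 49 mm high with its vials; origin under its centre.
- rinse_bottle: Bystander, to be left alone: small closed jar, 52 mm across, 95 mm high; origin under its centre.
- petri_dish: Bystander, to be left alone: flat glass dish with a yellow filling, 90 mm across, 16 mm high; origin under its centre.
There are look-alikes about, which are no part of the job. Of the things shaped like the part that bears cup_a_mid, the blue one is meant.

How it is judged:
By the outcome, as a careful person would: the job done as asked, in the order asked, and still so for the second after the job is handed in, with the robot touching nothing.
Of cup_b, cup_c, cup_d only 2 to 3 are there at a start; the rules pass over those that are not, and their reading is None.
At some moment in a run one of lid_1, lid_2, lid_3 may be knocked a few centimetres aside while the robot is not near it.
It also fails if it takes over 210 s, if anything falls off the work surface, if the arm or the gripper's body presses on something with over 40 N, if the wrist force passes 120 N, or if a joint passes its speed limit or range.

## Robot

A 6-joint arm with a two-finger parallel gripper is mounted at the origin on the work surface. World frame = base frame: x ahead of the robot, y to its left, z up, the work surface at z = 0. Lengths are in m, angles in rad, forces in N, time in s.
With the tool pointing down it reaches from about 0.375 to 0.975 m from the base axis. Payload 3.8 kg.
Tool frame: the origin (TCP) lies on the centre line of the jaws, within the pads' length; the fingertips stand 14 mm ahead of it and the grasp point (between the pads) lies 5 mm behind it; z points along the fingers, y is the line along which they close (so a half turn about z gives the same grasp; the last joint's range is limited). The gripper opens to 85 mm and grips with 20 to 120 N. Pads are 22 mm wide; open, the fingers measure 114 mm over their backs; the gripper's body (76 mm by 85 mm) begins 54 mm behind the grasp point. The pads swing forward as they close: fully open they stand 13 mm farther back than shut.
Start: joints at [-1.273, 0.264, 1.604, -0, 1.274, -0.037], TCP at [0.222, -0.638, 0.245] pointing down, gripper open.
Joint ranges: [-2.63, 2.63], [-0.94, 2.18], [0.31, 2.57], [-1.31, 4.45], [0, 2.66], [-2.55, 2.55]. Speed limits (rad/s): [2.57, 2.57, 3.14, 3.14, 3.14, 3.14].

## Interface

Orientations are given as a rotation vector (axis times angle).
In Python, from workcell import bot, eyes, spot_in gives the robot as it stands.
- The arm moves only by the tool carry_out, never from a script. Its argument "series" is text: rows parted by semicolons, each of 4 numbers parted by spaces: the shift along the world's x, y, z in m, then the turn about the world's z in degrees. In form: tx ty tz roll; .... A call has 1 to 20 rows; each row shifts and turns the commanded pose from where the row before left it; what a row does not reach is not made up. A row lasts 1/8 s, in which the tool goes at most 62.5 mm and 10.7 degrees, less where a joint would pass 70% of its speed; a pose out of reach is approached as far as the arm can. A call is refused whole if a number of a shift passes 0.0625 or a number of a turn 10.7, either way. A call with a gripper value outside its range is refused whole. "jaw" is the gripper command: -1 is shut, 1 is fully open, values between are in proportion, set as the call begins (left out, the last holds). The fingers move at their own pace and stop on an object; "grip_force" is the grip in N (left out, the last holds). Time passes only in rows, so rows that do not move let the fingers close. It gives the time, the measured TCP pose, the force, the opening and the grip force at its end, in the units of the state.
- bot.read_state(): the state, without advancing time (a new reading comes with each control period).
- eyes.read_camera(name): name is "side" or "top"; returns (picture, depth): 400x640x3 uint8, blue, green, red; 400x640 float32, m along the optical axis (not along the pixel's ray), 0 where there is no reading.
- eyes.get_calibration(name): a dict with "K" (3x3 intrinsics, pixels), "distortion" ([k1, k2, p1, p2, k3] as OpenCV has them; the pictures are not rectified), "position" and "rotation" of the camera in the world. Camera axes: x right, y down, z forward; pixel columns grow to the right and rows downward; lengths in m; the calibration is good to about 2 mm. A picture is of the moment at which its call begins. get_calibration takes no time and is no camera call.
- bot.finish_job(): hands the job in; it is judged then, once.
Trained networks look in the newest picture that a camera, given by its name, has taken for a name from the list of things; names that differ only in an ending like _2 or _b are one class to them, and where a whole thing is asked for, a point or a joint stands for the part that bears it (a point fixed in the world has none). Each returns a list of dicts, best first, with "score" (0 to 1); they miss things now and then, are a little off and sometimes report something else, mostly with a low value. They report only what shows in the picture. A call takes as long as a camera call. They do not tell look-alikes from the thing itself.
- spot_in(camera, target): "rect" ([centre column, centre row, width, height] in pixels, round what is visible of it).
The state is a dict: "time": time; "q": joint angles; "joint_vel": joint speeds; "joint_torque": joint torques, N m; "tool_pos": TCP position; "tcp_rot": TCP orientation; "wrist_force": force on the tool from outside, world axes, zero at the start; "torque": the same for the moment, N m; "width": opening from 0.0 (shut) to 1.0 (fully open); "grip_force": force on a finger pad.
Only numpy, scipy, OpenCV 4.12 (cv2) and the standard library are available. Lean on these libraries where they do the work, as an engineer would, in place of code of your own. Each camera call takes 0.05 s, during which the arm holds its last target. There are 200 camera calls.

## Working session

There is one attempt and no reset: what is moved stays moved. The work goes in short steps, Python scripts to look and compute and a tool call to move; the robot and the scene stay as the last step left them, time stands still between calls to the robot, and variables do not carry over. Pictures are saved under pics/ and viewed, at most 14 in all, crops included, and the job is handed in when it is done.

Besides the shell and the picture viewer there is one more tool, called after ">>>" by a JSON object that holds its "name" and its "arguments", one argument or row to a line. carry_out: Moves the arm, as the interface text tells. Its arguments: {"type":"object","properties":{"series":{"type":"string"},"jaw":{"type":"number"},"grip_force":{"type":"number"}},"required":["series"]}

```bash
mkdir -p pics; cat > h.py <<'E'
import numpy as np, cv2
from workcell import bot, eyes, spot_in
def cal(n):
    c=eyes.get_calibration(n); return np.array(c["K"],float),np.array(c["distortion"],float),np.array(c["position"],float),np.array(c["rotation"],float)
def R_(r):
    return r if r.shape==(3,3) else cv2.Rodrigues(r)[0]
def ray(n,uv):
    K,d,p,r=cal(n); uv=np.array(uv,float).reshape(-1,1,2)
    x=cv2.undistortPoints(uv,K,d).reshape(-1,2)
    return p,np.c_[x,np.ones(len(x))]@R_(r).T
def at_z(n,uv,z):
    p,v=ray(n,uv); return p+v*((z-p[2])/v[:,2])[:,None]
def cloud(n,dep):
    H,W=dep.shape; g=np.stack(np.meshgrid(np.arange(W),np.arange(H)),-1).reshape(-1,2)
    p,v=ray(n,g); return (p+v*dep.reshape(-1,1)).reshape(H,W,3)
E
python3 - <<'E'
from h import *
for n in("top","side"):
    im,d=eyes.read_camera(n); cv2.imwrite(f"pics/{n}0.png",im); np.save(f"{n}0.npy",d)
    K,D,p,r=cal(n); print(n,K.round(1).tolist(),p.round(3),R_(r).round(2).tolist())
    for t in("lid_1","cup_a_mid","jar_1_mouth"):
        print(t,[(np.round(o["rect"]).tolist(),round(o["score"],2)) for o in spot_in(n,t)])
print(bot.read_state())
E
```

```text
top [[414.7, 0.0, 319.1], [0.0, 414.7, 198.7], [0.0, 0.0, 1.0]] [ 0.471 -0.012  0.935] [[0.01, -0.98, 0.19], [-1.0, -0.0, 0.01], [-0.01, -0.19, -0.98]]
lid_1 [([388.0, 279.0, 34.0, 40.0], 0.94), ([237.0, 277.0, 36.0, 44.0], 0.87), ([325.0, 278.0, 40.0, 44.0], 0.56)]
cup_a_mid [([481.0, 179.0, 27.0, 26.0], 0.86), ([481.0, 287.0, 18.0, 11.0], 0.64), ([469.0, 228.0, 30.0, 23.0], 0.62), ([238.0, 275.0, 40.0, 37.0], 0.54)]
jar_1_mouth [([272.0, 226.0, 48.0, 53.0], 0.77)]
side [[497.8, 0.0, 312.1], [0.0, 497.8, 199.1], [0.0, 0.0, 1.0]] [0.201 0.673 0.972] [[-0.87, -0.35, 0.34], [-0.49, 0.65, -0.58], [-0.02, -0.67, -0.74]]
lid_1 [([357.0, 244.0, 34.0, 34.0], 0.91), ([320.0, 302.0, 43.0, 39.0], 0.65), ([385.0, 202.0, 31.0, 30.0], 0.64), ([293.0, 258.0, 56.0, 57.0], 0.44)]
cup_a_mid [([342.0, 127.0, 12.0, 20.0], 0.76), ([373.0, 149.0, 18.0, 22.0], 0.64), ([231.0, 322.0, 16.0, 21.0], 0.44), ([340.0, 192.0, 54.0, 46.0], 0.29)]
jar_1_mouth [([293.0, 259.0, 58.0, 56.0], 0.75)]
{'time': 0.4, 'q': array([-1.27288759e+00,  2.64014994e-01,  1.60418106e+00,  2.29371284e-05,
        1.27369142e+00, -3.69081356e-02]), 'joint_vel': array([ 0.00013315,  0.00038222, -0.00165468, -0.00017792, -0.00171458,
       -0.00058073]), 'joint_torque': array([ 1.56351951e-03, -5.14249098e+01, -3.67013311e+01,  1.00956777e-04,
        4.92029285e-03, -2.71058133e-05]), 'tool_pos': array([ 0.22177502, -0.63742831,  0.24510422]), 'tcp_rot': array([-3.09738360e+00, -5.23416392e-01,  2.61058060e-05]), 'wrist_force': array([0.47022825, 0.30437464, 0.38789703]), 'torque': array([0.04608064, 0.0393182 , 0.04045205]), 'grip_force': 0.0, 'width': 0.9981956921974893}
```

View pics/top0.png

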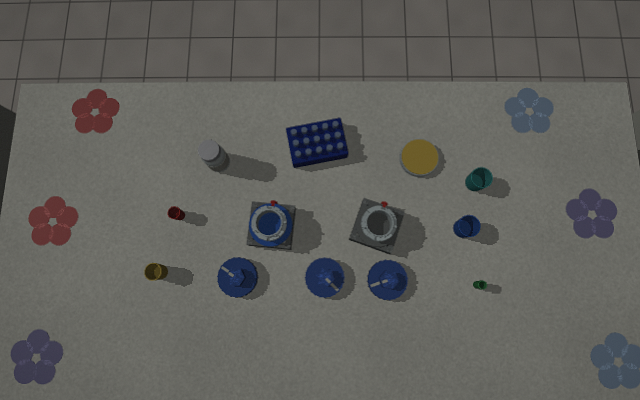

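View pics/side0.png

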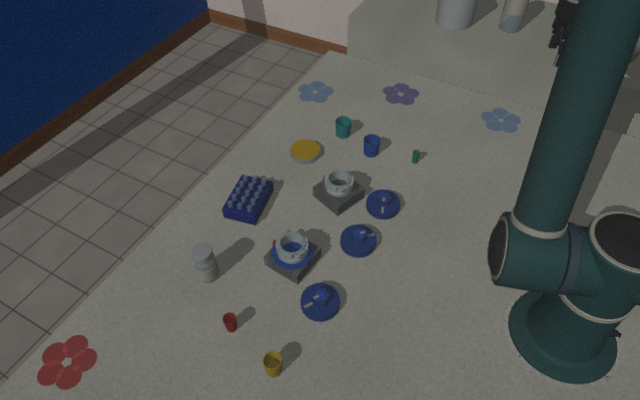

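The top view shows blue-collar jar 1 at (270,224), grey-collar jar 2 at (379,223), and lids at (238,278), (325,278) and (388,280). Cup-shaped candidates are teal (480,179), blue (467,227), green (480,285), red (176,213) and yellow (156,271). The one at (467,227) fits cup_a because it is blue, and the teal one is the look-alike. I'll confirm this in crops.

```bash
python3 - <<'E'
from h import *
im=cv2.imread("pics/top0.png"); s=cv2.imread("pics/side0.png"); d=np.load("top0.npy")
b=cv2.convertScaleAbs(im[190:310,215:415],alpha=1.6)
cv2.imwrite("pics/c1.png",cv2.resize(b,None,fx=4,fy=4,interpolation=cv2.INTER_CUBIC))
a=cv2.convertScaleAbs(np.hstack([im[160:300,440:520],im[190:330,135:215],s[105:245,330:430]]),alpha=1.6)
cv2.imwrite("pics/c2.png",cv2.resize(a,None,fx=3,fy=3,interpolation=cv2.INTER_CUBIC))
P=cloud("top",d)
for n,(u,v) in dict(teal=(480,179),blue=(467,227),green=(480,285),red=(176,213),yel=(156,271),l1=(238,278),l2=(325,278),l3=(388,280),j1=(270,224),j2=(379,223)).items():
    w=P[v-12:v+13,u-12:u+13].reshape(-1,3); m=w[:,2]>.012; q=w[m]
    print(n,m.sum(),q.mean(0).round(3),"ztop",np.percentile(q[:,2],97).round(3), im[v,u])
print("bench noise",P[300:340,300:380,2].std(),P[300:340,300:380,2].mean())
E
```

```text
teal 334 [ 0.696 -0.356  0.041] ztop 0.053 [55 55 21]
blue 304 [ 0.589 -0.322  0.042] ztop 0.052 [64 36 21]
green 85 [ 0.464 -0.341  0.04 ] ztop 0.041 [21 30 19]
red 146 [0.615 0.317 0.043] ztop 0.044 [22 24 75]
yel 246 [0.488 0.356 0.036] ztop 0.048 [30 64 74]
l1 625 [0.475 0.174 0.032] ztop 0.043 [92 51 32]
l2 625 [ 0.477 -0.013  0.036] ztop 0.043 [97 65 52]
l3 625 [ 0.473 -0.148  0.03 ] ztop 0.043 [110  59  38]
j1 625 [0.59  0.106 0.048] ztop 0.071 [65 35 19]
j2 625 [ 0.593 -0.128  0.049] ztop 0.072 [41 41 41]
bench noise 0.061717537700837245 0.004509716135854559
```

View pics/c1.png

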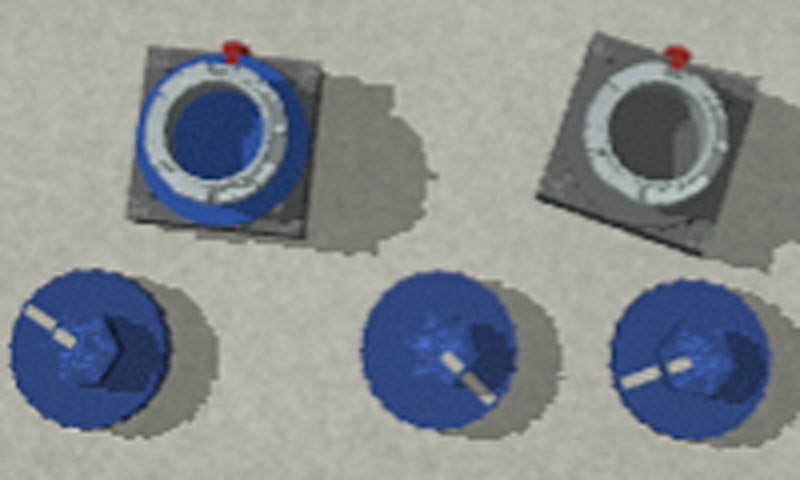

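View pics/c2.png

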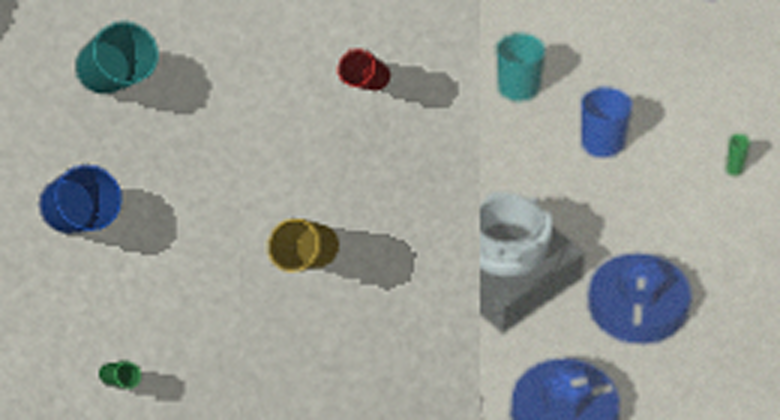

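The crops confirm it: the blue cup at (467,227) is cup_a, and the teal one at (480,179) stays put. Yellow, red and green are all present. The lid stripes point up-left (lid at 238), down-right (lid at 325) and left-down (lid at 388). The red tabs sit at the tops of both jars.

```bash
cat >> h.py <<'E'
from scipy.optimize import minimize
def proj(n,P):
    K,d,p,r=cal(n); R=R_(r).T
    return cv2.projectPoints(np.array(P,float).reshape(-1,1,3),R,-R@p,K,d)[0].reshape(-1,2)
A=np.linspace(0,2*np.pi,48,endpoint=False)
def ring(x,y,r,z): return np.c_[x+r*np.cos(A),y+r*np.sin(A),np.full(48,z)]
def fit(n,mask,x0,rings,S=8):
    """silhouette fit of stacked circles (r,z)"""
    c=proj(n,[[*x0,.02]])[0].astype(int); o=c-30
    m=mask[o[1]:o[1]+60,o[0]:o[0]+60].astype(np.float32)
    def cost(x):
        p=np.vstack([proj(n,ring(*x,r,z)) for r,z in rings])-o
        h=cv2.convexHull(p.astype(np.float32)).reshape(-1,2)
        I=np.zeros((60*S,60*S),np.uint8); cv2.fillConvexPoly(I,np.round((h+.5)*S-.5).astype(np.int32),1)
        f=cv2.resize(I.astype(np.float32),(60,60),interpolation=cv2.INTER_AREA)
        return abs(f-m).sum()
    best=min((minimize(cost,np.array(x0)+np.array(e),method="Nelder-Mead",options=dict(initial_simplex=np.array(x0)+np.array(e)+np.array([[0,0],[.006,0],[0,.006]]),xatol=1e-4,fatol=.05)) for e in((0,0),(.004,-.004),(-.004,.003))),key=lambda r:r.fun)
    return best.x,best.fun,m.sum()
CUP={'a':(.024,.021,.05),'b':(.0192,.0162,.046),'c':(.0144,.0114,.042),'d':(.0098,.008,.038)}
def sat(im): 
    h=cv2.cvtColor(im,cv2.COLOR_BGR2HSV); return (h[...,1]>110),h
def lid(n,im,x0,z0=0,lift_mask=None):
    s,h=sat(im); near=np.zeros(s.shape,np.uint8); cv2.circle(near,tuple(int(a) for a in proj(n,[[*x0,z0+.02]])[0]),28,1,-1)
    white=(h[...,1]<80)&(h[...,2]>140)
    blue=(s&(h[...,0]>95)&(h[...,0]<135)&(near>0)).astype(np.uint8)
    mk=cv2.morphologyEx(blue,cv2.MORPH_CLOSE,np.ones((7,7)))
    x,f,a=fit(n,mk,x0,[(.0425,z0),(.0425,z0+.022),(.0195,z0+.04)])
    # stripe: pixels less blue than surroundings, within lid, on the plate
    B=im.astype(float); w=np.clip(B[...,2]-0.62*B[...,0],0,None)
    v,u=np.nonzero(near>0); q=at_z(n,np.c_[u,v],z0+.022)[:,:2]-x; rr=np.hypot(*q.T); k=(rr>.021)&(rr<.039)
    ww=w[v,u][k]**2; t=(q[k]*ww[:,None]).sum(0)
    return x,f/a,np.degrees(np.arctan2(t[1],t[0]))
E
cat > m.py <<'E'
from h import *
for n in("top","side"):
    im=cv2.imread(f"pics/{n}0.png"); s,h=sat(im); H=h[...,0]; d=np.load(f"{n}0.npy"); P=cloud(n,d)
    for k,x0,lo,hi in(('a',(.589,-.322),95,135),('b',(.488,.356),15,35),('c',(.615,.317),0,10),('d',(.464,-.341),40,80)):
        r,f,z=CUP[k]; m=(s&(H>=lo)&(H<=hi)).astype(np.uint8); m=cv2.morphologyEx(m,cv2.MORPH_CLOSE,np.ones((3,3)))
        x,c,a=fit(n,m,x0,[(f,0),(r,z)]); print(n,k,x.round(4),round(c/a,2))
    for k,x0 in((1,(.475,.174)),(2,(.477,-.013)),(3,(.473,-.148))): x,c,a=lid(n,im,x0); print(n,'lid',k,x.round(4),round(c,2),round(a,1))
    for k,x0 in((1,(.59,.106)),(2,(.593,-.128))):
        m=(np.hypot(P[...,0]-x0[0],P[...,1]-x0[1])<.06)&(P[...,2]>.064)&(P[...,2]<.08)
        q=P[m]; red=s&((H<8)|(H>172))&(np.hypot(P[...,0]-x0[0],P[...,1]-x0[1])<.07)
        def c(x): rr=np.hypot(q[:,0]-x[0],q[:,1]-x[1]); return abs(rr-np.median(rr)).mean()
        x=minimize(c,q[:,:2].mean(0),method="Nelder-Mead").x; t=P[red]-[*x,0]
        print(n,'jar',k,m.sum(),q.mean(0).round(4),x.round(4),'tab',red.sum(),np.degrees(np.arctan2(t[:,1].mean(),t[:,0].mean())).round(1),t.mean(0).round(3))
E
python3 m.py
```

```text
top a [ 0.5887 -0.3218] 0.09
top b [0.4881 0.3552] 0.11
top c [0.6165 0.3209] 0.14
top d [ 0.4646 -0.3454] 0.25
top lid 1 [0.4782 0.1805] 0.05 57.4
top lid 2 [ 0.4784 -0.0111] 0.05 -133.4
top lid 3 [ 0.4744 -0.148 ] 0.04 109.3
top jar 1 353 [0.592  0.1073 0.0681] [0.5918 0.1071] tab 19 -6.2 [ 0.048 -0.005  0.038]
top jar 2 366 [ 0.5922 -0.1251  0.0683] [ 0.5922 -0.1259] tab 21 -19.2 [ 0.045 -0.016  0.039]
side a [ 0.5866 -0.3215] 0.18Traceback (most recent call last):
  File "m.py", line 6, in <module>
    x,c,a=fit(n,m,x0,[(f,0),(r,z)]); print(n,k,x.round(4),round(c/a,2))
          ~~~^^^^^^^^^^^^^^^^^^^^^^
  File "h.py", line 32, in fit
    best=min((minimize(cost,np.array(x0)+np.array(e),method="Nelder-Mead",options=dict(initial_simplex=np.array(x0)+np.array(e)+np.array([[0,0],[.006,0],[0,.006]]),xatol=1e-4,fatol=.05)) for e in((0,0),(.004,-.004),(-.004,.003))),key=lambda r:r.fun)
  File "h.py", line 32, in <genexpr>
    best=min((minimize(cost,np.array(x0)+np.array(e),method="Nelder-Mead",options=dict(initial_simplex=np.array(x0)+np.array(e)+np.array([[0,0],[.006,0],[0,.006]]),xa
[... 206 characters left out ...]
^^^^^^^^^^^^^^^^^^^^^^^^^^^^^^^^^^^^^^^^^^^^^^^^^^^^^^^^^^^^^^^^
    res = _minimize_neldermead(fun, x0, args, callback, bounds=bounds,
                               **options)
    fxcc = func(xcc)
    fx = function(np.copy(x), *(wrapper_args + args))
  File "h.py", line 27, in cost
    p=np.vstack([proj(n,ring(*x,r,z)) for r,z in rings])-o
                 ~~~~^^^^^^^^^^^^^^^^
  File "h.py", line 18, in proj
    K,d,p,r=cal(n); R=R_(r).T
            ~~~^^^
  File "h.py", line 4, in cal
    c=eyes.get_calibration(n); return np.array(c["K"],float),np.array(c["distortion"],float),np.array(c["position"],float),np.array(c["rotation"],float)
ValueError: time passes only in moves, steps and waits
```

```bash
sed -i 's/^def cal(n):/import functools\n@functools.lru_cache\ndef cal(n):/' h.py; sed -i 's/for n in("top","side")/for n in("side",)/' m.py; python3 m.py; sed -i 's/for n in("side",)/for n in("top",)/' m.py; python3 m.py | grep -E "lid|jar"
```

```text
side a [ 0.5866 -0.3215] 0.18
side b [0.4869 0.3565] 0.1
side c [0.6159 0.3217] 0.2
side d [ 0.4627 -0.3458] 0.7
side lid 1 [0.4772 0.1804] 0.1 59.8
side lid 2 [ 0.4772 -0.0108] 0.13 -129.3
side lid 3 [ 0.4727 -0.1477] 0.12 109.8
side jar 1 248 [0.5876 0.1127 0.0668] [0.5879 0.1103] tab 6 -7.4 [ 0.056 -0.007  0.029]
side jar 2 185 [ 0.5871 -0.1202  0.0671] [ 0.5882 -0.1231] tab 0 nan [nan nan nan]
top lid 1 [0.4782 0.1805] 0.05 57.4
top lid 2 [ 0.4784 -0.0111] 0.05 -133.4
top lid 3 [ 0.4744 -0.148 ] 0.04 109.3
top jar 1 353 [0.592  0.1073 0.0681] [0.5918 0.1071] tab 19 -6.2 [ 0.048 -0.005  0.038]
top jar 2 366 [ 0.5922 -0.1251  0.0683] [ 0.5922 -0.1259] tab 21 -19.2 [ 0.045 -0.016  0.039]m.py:13: RuntimeWarning: Mean of empty slice.
  print(n,'jar',k,m.sum(),q.mean(0).round(4),x.round(4),'tab',red.sum(),np.degrees(np.arctan2(t[:,1].mean(),t[:,0].mean())).round(1),t.mean(0).round(3))
  ret = ret.dtype.type(ret / rcount)
  ret = um.true_divide(
```

>>> {"name": "carry_out", "arguments": {
  "series": "0.0408 0.0351 -0.0139 0;0.0408 0.0351 -0.0139 0;0.0408 0.0351 -0.0139 0;0.0408 0.0351 -0.0139 0;0.0408 0.0351 -0.0139 0;0.0408 0.0351 -0.0139 0;0.0408 0.0351 -0.0139 0;0.0408 0.0351 -0.0139 0;0.0408 0.0351 -0.0139 0;0 0 0 0;0 0 0 0",
  "jaw": 1,
  "grip_force": 25
}}

```text
time: 1.78
tool_pos: [0.5889, -0.3216, 0.1201]
tcp_rot: [3.097, 0.525, -0.001]
wrist_force: [0.1, -0.9, -0.5]
width: 1.001
grip_force: 0.0
```

>>> {"name": "carry_out", "arguments": {
  "series": "0 0 -0.03 0;0 0 -0.03 0;0 0 -0.01 0;0 0 0 0"
}}

```text
time: 2.28
tool_pos: [0.588, -0.3224, 0.05]
tcp_rot: [-3.098, -0.521, 0.001]
wrist_force: [0.3, 0.7, -0.6]
width: 0.999
grip_force: 0.0
```

>>> {"name": "carry_out", "arguments": {
  "series": "0 0 0 0;0 0 0 0;0 0 0 0;0 0 0 0;0 0 0 0;0 0 0 0",
  "jaw": -1
}}

```text
time: 3.02
tool_pos: [0.5901, -0.322, 0.052]
tcp_rot: [3.096, 0.524, 0.003]
wrist_force: [-0.5, 1.1, 5.9]
width: 0.545
grip_force: 25.3
```

>>> {"name": "carry_out", "arguments": {
  "series": "0 0 0.03 0;0 0 0.04 0;0 0 0.03 0;0 0 0 0"
}}

```text
time: 3.52
tool_pos: [0.5912, -0.3228, 0.154]
tcp_rot: [3.093, 0.523, 0.008]
wrist_force: [0.6, -0.9, 0.4]
width: 0.538
grip_force: 26.0
```

```bash
python3 - <<'E'
from h import *
for n in("top","side"):
    im,d=eyes.read_camera(n); cv2.imwrite(f"pics/{n}1.png",im)
a=cv2.imread("pics/top1.png")[150:300,390:550];b=cv2.imread("pics/side1.png")[60:210,300:460]
cv2.imwrite("pics/v1.png",cv2.resize(cv2.convertScaleAbs(np.hstack([a,b]),alpha=1.5),None,fx=2.4,fy=2.4))
E
```

```text
(no output)
```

View pics/v1.png

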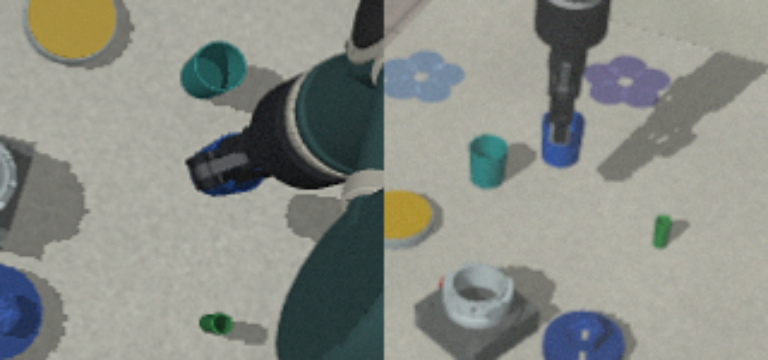

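The blue cup is held upright in the jaws, at (560,130) in the side view.

>>> {"name": "carry_out", "arguments": {
  "series": "0.0003 0.0477 0 0;0.0003 0.0477 0 0;0.0003 0.0477 0 0;0.0003 0.0477 0 0;0.0003 0.0477 0 0;0.0003 0.0477 0 0;0.0003 0.0477 0 0;0.0003 0.0477 0 0;0.0003 0.0474 0 0;0 0 0 0;0 0 0 0;0 0 0 0"
}}

```text
time: 5.12
tool_pos: [0.5912, 0.1061, 0.1492]
tcp_rot: [3.098, 0.522, -0.003]
wrist_force: [0.7, -0.5, -0.0]
width: 0.542
grip_force: 26.0
```

```bash
python3 - <<'E'
from h import *
im,d=eyes.read_camera("side"); cv2.imwrite("pics/side2.png",im)
s,h=sat(im); m=(s&(h[...,0]>95)&(h[...,0]<135)).astype(np.uint8)
p=np.round(proj("side",[[.592,.107,.1]])[0]).astype(int)
print(bot.read_state()['tool_pos'],p)
cv2.imwrite("pics/v2.png",cv2.resize(cv2.convertScaleAbs(im[p[1]-70:p[1]+70,p[0]-90:p[0]+90],alpha=1.6),None,fx=4,fy=4))
E
```

```text
[0.59141241 0.10608448 0.14953869] [290 233]
```

View pics/v2.png

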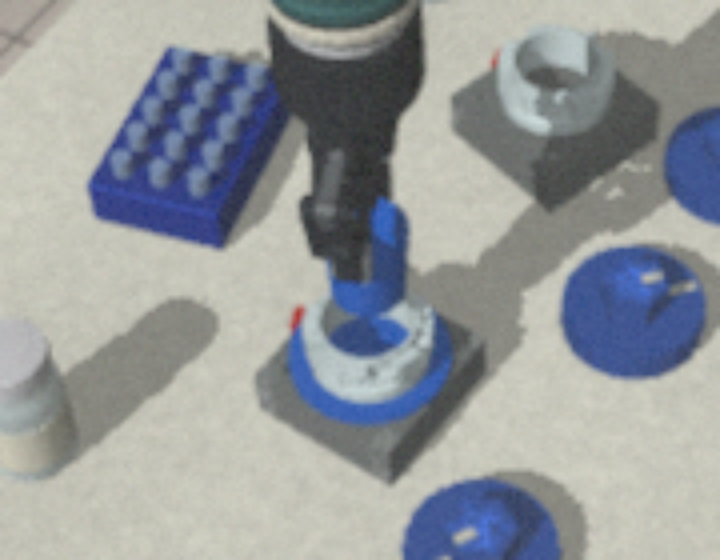

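The cup hangs centred above the blue-collar jar, mouth at about (370,340) in this crop. I'll lower and release it.

>>> {"name": "carry_out", "arguments": {
  "series": "0.0003 0.0005 -0.03 0;0.0003 0.0005 -0.02 0;0 0 -0.012 0;0 0 0 0;0 0 0 0"
}}

```text
time: 5.8
tool_pos: [0.5929, 0.1084, 0.0889]
tcp_rot: [3.098, 0.523, 0.002]
wrist_force: [0.3, 0.2, -0.8]
width: 0.54
grip_force: 26.0
```

>>> {"name": "carry_out", "arguments": {
  "series": "0 0 0 0;0 0 0 0;0 0 0 0;0 0 0 0",
  "jaw": 0.7
}}

```text
time: 6.3
tool_pos: [0.5924, 0.1084, 0.0884]
tcp_rot: [-3.098, -0.524, -0.0]
wrist_force: [0.2, 0.5, 0.2]
width: 0.851
grip_force: 0.0
```

>>> {"name": "carry_out", "arguments": {
  "series": "0 0 0.03 0;0 0 0.05 0;0 0.04 0 0;0 0.0554 0 0;0 0.05 0 0;0 0 0 0",
  "jaw": 1
}}

```text
time: 7.05
tool_pos: [0.5919, 0.2572, 0.1683]
tcp_rot: [-3.096, -0.53, -0.001]
wrist_force: [-0.2, -0.3, 0.1]
width: 1.0
grip_force: 0.0
```

```bash
python3 - <<'E'
from h import *
ims=[]
for n,z in(("top",.07),("side",.07)):
    im,d=eyes.read_camera(n); cv2.imwrite(f"pics/{n}3.png",im)
    p=np.round(proj(n,[[.592,.107,z]])[0]).astype(int); ims.append(im[p[1]-40:p[1]+40,p[0]-50:p[0]+50])
    P=cloud(n,d); m=np.hypot(P[...,0]-.592,P[...,1]-.107)<.022; s,h=sat(im); print(n,np.percentile(P[m][:,2],[5,30,50,70,95]).round(3))
cv2.imwrite("pics/v3.png",cv2.resize(cv2.convertScaleAbs(np.hstack(ims),alpha=1.6),None,fx=4,fy=4))
print(bot.read_state()['tool_pos'])
E
```

```text
top [0.036 0.038 0.039 0.04  0.06 ]
side [0.035 0.038 0.042 0.051 0.061]
[0.591961   0.2540906  0.16790345]
```

View pics/v3.png

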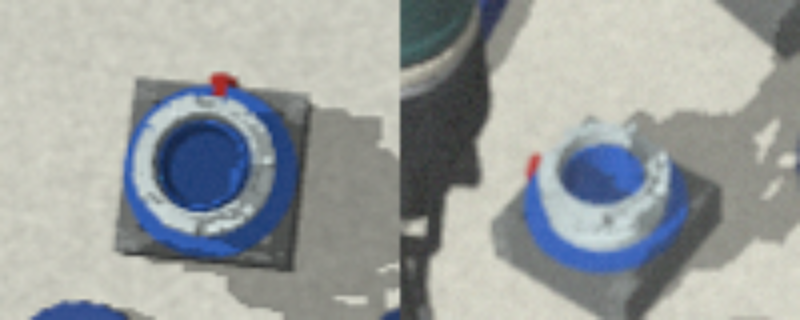

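The cup sits in the jar with its rim at z≈0.061, against 0.062 expected. The floor depth reading is odd, so I'll compare it with the picture from before.

```bash
python3 - <<'E'
from h import *
P=cloud("top",np.load("top0.npy"))
for c in((.592,.107),(.592,-.1255)):
    m=np.hypot(P[...,0]-c[0],P[...,1]-c[1])<.02; print(np.percentile(P[m][:,2],[5,30,50,70,95]).round(3))
E
```

```text
[0.036 0.038 0.039 0.039 0.041]
[0.036 0.038 0.039 0.039 0.041]
```

>>> {"name": "carry_out", "arguments": {
  "series": "-0.0256 0.0241 -0.012 0;-0.0256 0.0241 -0.012 0;-0.0256 0.0241 -0.012 0;-0.0271 0.0241 -0.012 0;0 0 0 0;0 0 0 0"
}}

```text
time: 7.9
tool_pos: [0.4891, 0.3492, 0.1205]
tcp_rot: [3.097, 0.522, 0.001]
wrist_force: [-0.7, 0.7, 0.8]
width: 1.003
grip_force: 0.0
```

The empty jar floor read 0.039 too, so the depth there is just a rendering quirk. The yellow cup is next.

>>> {"name": "carry_out", "arguments": {
  "series": "-0.0005 0.006 -0.02 0;0 0 -0.03 0;0 0 -0.024 0;0 0 0 0;0 0 0 0"
}}

```text
time: 8.52
tool_pos: [0.4886, 0.3561, 0.0463]
tcp_rot: [-3.098, -0.522, -0.001]
wrist_force: [0.0, 0.9, 1.0]
width: 1.002
grip_force: 0.0
```

>>> {"name": "carry_out", "arguments": {
  "series": "0 0 0 0;0 0 0 0;0 0 0 0;0 0 0 0;0 0 0 0;0 0 0 0",
  "jaw": -1
}}

```text
time: 9.28
tool_pos: [0.4886, 0.3567, 0.0473]
tcp_rot: [-3.097, -0.523, -0.002]
wrist_force: [-0.6, 0.2, 5.7]
width: 0.426
grip_force: 25.1
```

>>> {"name": "carry_out", "arguments": {
  "series": "0 0 0.03 0;0 0 0.04 0;0 0 0.035 0;0.0208 -0.0498 0 0;0.0208 -0.0498 0 0;0.0208 -0.0498 0 0;0.0208 -0.0498 0 0;0.0206 -0.0498 0 0;0 0 0 0;0 0 0 0;0 0 0 0"
}}

```text
time: 10.65
tool_pos: [0.591, 0.1083, 0.1508]
tcp_rot: [-3.097, -0.526, 0.001]
wrist_force: [0.2, 0.6, -0.2]
width: 0.423
grip_force: 25.4
```

```bash
python3 - <<'E'
from h import *
im,d=eyes.read_camera("side"); cv2.imwrite("pics/side4.png",im)
for i in range(1): print(bot.read_state()['tool_pos'])
p=np.round(proj("side",[[.592,.107,.1]])[0]).astype(int)
cv2.imwrite("pics/v4.png",cv2.resize(cv2.convertScaleAbs(im[p[1]-50:p[1]+50,p[0]-60:p[0]+60],alpha=1.6),None,fx=4,fy=4))
s,h=sat(im); m=(s&(h[...,0]>=15)&(h[...,0]<=35)&(h[...,2]>50)); v,u=np.nonzero(m); k=(abs(u-p[0])<30)&(abs(v-p[1])<30); print(k.sum(),u[k].min(),u[k].max(),v[k].min(),v[k].max())
for z in(.055,.06): print(proj("side",ring(.592,.107,.0162,z)).round(1)[[0,12,24,36]].tolist())
E
```

```text
[0.59103945 0.10846197 0.15093682]
160 284 297 214 238
[[285.1, 242.5], [287.5, 250.3], [297.2, 248.0], [294.7, 240.3]]
[[285.0, 241.2], [287.3, 249.0], [297.1, 246.7], [294.6, 239.0]]
```

View pics/v4.png

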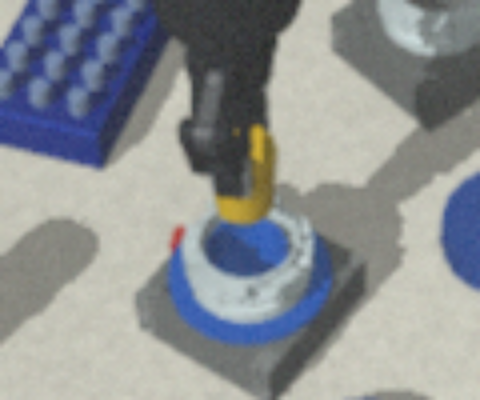

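The yellow cup hangs centred over the mouth, at (245,210) in the crop. I'll lower and release it, then fetch red.

>>> {"name": "carry_out", "arguments": {
  "series": "0.0005 0 -0.03 0;0 0 -0.02 0;0 0 -0.012 0;0 0 0 0;0 0 0 0"
}}

```text
time: 11.32
tool_pos: [0.5928, 0.1073, 0.0899]
tcp_rot: [3.098, 0.524, 0.002]
wrist_force: [0.1, -0.1, 0.3]
width: 0.429
grip_force: 25.4
```

>>> {"name": "carry_out", "arguments": {
  "series": "0 0 0 0;0 0 0 0;0 0 0 0;0 0 0 0",
  "jaw": 0.5
}}

```text
time: 11.82
tool_pos: [0.5922, 0.1072, 0.0894]
tcp_rot: [3.098, 0.523, 0.0]
wrist_force: [-0.0, -0.6, 0.9]
width: 0.748
grip_force: 0.0
```

>>> {"name": "carry_out", "arguments": {
  "series": "0 0 0.03 0;0 0 0.04 0;0.005 0.0424 -0.008 0;0.005 0.0424 -0.008 0;0.005 0.0424 -0.008 0;0.005 0.0424 -0.008 0;0.0045 0.0434 -0.008 0;0 0 0 0;0 0 0 0",
  "jaw": 1
}}

```text
time: 12.95
tool_pos: [0.6164, 0.3199, 0.1189]
tcp_rot: [3.097, 0.524, -0.001]
wrist_force: [-0.9, -0.1, 0.2]
width: 0.994
grip_force: 0.0
```

```bash
python3 - <<'E'
from h import *
ims=[]
for n,z in(("top",.07),("side",.07)):
    im,d=eyes.read_camera(n); cv2.imwrite(f"pics/{n}5.png",im)
    p=np.round(proj(n,[[.592,.107,z]])[0]).astype(int); ims.append(im[p[1]-40:p[1]+40,p[0]-50:p[0]+50])
    P=cloud(n,d); s,h=sat(im); m=(np.hypot(P[...,0]-.592,P[...,1]-.107)<.027)&s&(h[...,0]>15)&(h[...,0]<35); print(n,m.sum(),P[m].mean(0),np.percentile(P[m][:,2],[5,50,95]).round(3))
cv2.imwrite("pics/v5.png",cv2.resize(cv2.convertScaleAbs(np.hstack(ims),alpha=1.6),None,fx=4,fy=4))
print(bot.read_state()['tool_pos'])
E
```

```text
top 81 [0.59734913 0.11069385 0.05579579] [0.043 0.058 0.063]
side 94 [0.59602609 0.10012869 0.05191201] [0.042 0.052 0.061]
[0.61675241 0.31909072 0.1193383 ]
```

View pics/v5.png

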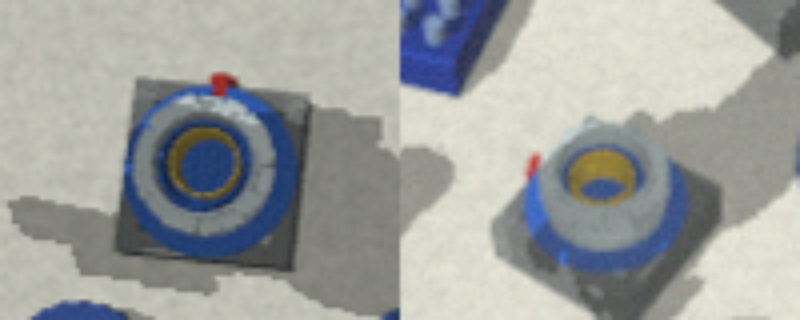

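Yellow stands inside blue with its rim at about 0.061. Red is next.

>>> {"name": "carry_out", "arguments": {
  "series": "-0.0005 0.001 -0.03 0;0 0 -0.03 0;0 0 -0.017 0;0 0 0 0;0 0 0 0"
}}

```text
time: 13.68
tool_pos: [0.6172, 0.3213, 0.0435]
tcp_rot: [-3.097, -0.523, -0.003]
wrist_force: [0.4, -0.5, -0.5]
width: 0.996
grip_force: 0.0
```

>>> {"name": "carry_out", "arguments": {
  "series": "0 0 0 0;0 0 0 0;0 0 0 0;0 0 0 0;0 0 0 0;0 0 0 0;0 0 0 0",
  "jaw": -1
}}

```text
time: 14.55
tool_pos: [0.6165, 0.3214, 0.0427]
tcp_rot: [-3.097, -0.523, -0.001]
wrist_force: [-0.6, -0.1, 4.3]
width: 0.312
grip_force: 24.8
```

>>> {"name": "carry_out", "arguments": {
  "series": "0 0 0.03 0;0 0 0.04 0;0 0 0.04 0;-0.005 -0.0428 0 0;-0.005 -0.0428 0 0;-0.005 -0.0428 0 0;-0.005 -0.0428 0 0;-0.004 -0.0428 0 0;0 0 0 0;0 0 0 0;0 0 0 0"
}}

```text
time: 15.92
tool_pos: [0.5922, 0.1082, 0.1519]
tcp_rot: [-3.097, -0.525, 0.0]
wrist_force: [0.3, -1.1, -0.4]
width: 0.309
grip_force: 24.8
```

```bash
python3 - <<'E'
from h import *
print(bot.read_state()['tool_pos'])
im,d=eyes.read_camera("side"); cv2.imwrite("pics/side6.png",im)
p=np.round(proj("side",[[.592,.107,.1]])[0]).astype(int)
s,h=sat(im); m=(s&((h[...,0]<10)|(h[...,0]>172))&(h[...,2]>30)); v,u=np.nonzero(m); k=(abs(u-p[0]-5)<18)&(abs(v-p[1])<30); print(k.sum(),u[k].min(),u[k].max(),v[k].min(),v[k].max())
for z in(.06,.065): print(proj("side",ring(.592,.107,.0114,z)).round(1)[[0,12,24,36]].tolist())
E
```

```text
[0.59219927 0.10818687 0.15191516]
55 286 294 216 234
[[286.7, 242.0], [288.4, 247.5], [295.3, 245.8], [293.6, 240.4]]
[[286.6, 240.7], [288.3, 246.1], [295.2, 244.5], [293.5, 239.1]]
```

>>> {"name": "carry_out", "arguments": {
  "series": "0 -0.0005 -0.03 0;0 0 -0.02 0;0 0 -0.013 0;0 0 0 0;0 0 0 0"
}}

```text
time: 16.6
tool_pos: [0.5928, 0.1068, 0.0898]
tcp_rot: [3.098, 0.524, 0.002]
wrist_force: [-0.3, 0.3, -0.6]
width: 0.308
grip_force: 24.8
```

>>> {"name": "carry_out", "arguments": {
  "series": "0 0 0 0;0 0 0 0;0 0 0 0;0 0 0 0",
  "jaw": 0.2
}}

```text
time: 17.1
tool_pos: [0.5923, 0.1067, 0.0894]
tcp_rot: [-3.098, -0.523, -0.0]
wrist_force: [-1.0, 0.4, 0.9]
width: 0.602
grip_force: 0.0
```

>>> {"name": "carry_out", "arguments": {
  "series": "0 0 0.03 0;0 0 0.04 0;-0.0142 -0.0503 -0.004 0;-0.0142 -0.0503 -0.004 0;-0.0142 -0.0503 -0.004 0;-0.0142 -0.0503 -0.004 0;-0.0142 -0.0503 -0.004 0;-0.0142 -0.0503 -0.004 0;-0.0142 -0.0503 -0.004 0;-0.0142 -0.0503 -0.004 0;-0.0142 -0.0503 -0.004 0;0 0 0 0;0 0 0 0",
  "jaw": 1
}}

```text
time: 18.73
tool_pos: [0.4641, -0.3458, 0.123]
tcp_rot: [-3.097, -0.522, 0.0]
wrist_force: [0.5, -0.0, 0.4]
width: 0.999
grip_force: 0.0
```

```bash
python3 - <<'E'
from h import *
for n in("top","side"):
    im,d=eyes.read_camera(n); cv2.imwrite(f"pics/{n}7.png",im)
    P=cloud(n,d); s,h=sat(im); H=h[...,0]; m=(np.hypot(P[...,0]-.592,P[...,1]-.107)<.022)&s&((H<10)|(H>172)); print(n,m.sum(),P[m].mean(0).round(3),np.percentile(P[m][:,2],[5,50,95]).round(3))
    m=(np.hypot(P[...,0]-.592,P[...,1]-.107)<.027)&s&(H>15)&(H<35); print(n,m.sum(),np.percentile(P[m][:,2],[5,50,95]).round(3))
    m=cv2.morphologyEx((s&(H>=40)&(H<=80)&(np.hypot(P[...,0]-.464,P[...,1]+.345)<.05)).astype(np.uint8),cv2.MORPH_CLOSE,np.ones((3,3))); print(m.sum(), fit(n,m,(.464,-.345),[(.008,0),(.0098,.038)]) if m.sum()>20 else '')
print(bot.read_state()['tool_pos'])
E
```

```text
top 58 [0.596 0.11  0.054] [0.041 0.058 0.062]
top 79 [0.042 0.06  0.064]
74 (array([ 0.46538965, -0.34523096]), np.float64(37.90625), np.float32(73.0))
side 88 [0.595 0.104 0.052] [0.041 0.054 0.06 ]
side 53 [0.047 0.058 0.061]
56 (array([ 0.46223437, -0.34667969]), np.float64(33.96875), np.float32(56.0))
[ 0.46461197 -0.34495365  0.12313469]
```

>>> {"name": "carry_out", "arguments": {
  "series": "-0.0005 -0.0005 -0.03 0;0 0 -0.03 0;0 0 -0.025 0;0 0 0 0;0 0 0 0"
}}

```text
time: 19.45
tool_pos: [0.4648, -0.3462, 0.0391]
tcp_rot: [3.096, 0.525, 0.001]
wrist_force: [0.1, -0.4, -0.1]
width: 1.0
grip_force: 0.0
```

>>> {"name": "carry_out", "arguments": {
  "series": "0 0 0 0;0 0 0 0;0 0 0 0;0 0 0 0;0 0 0 0;0 0 0 0;0 0 0 0;0 0 0 0",
  "jaw": -1
}}

```text
time: 20.45
tool_pos: [0.4641, -0.3467, 0.0385]
tcp_rot: [3.097, 0.523, 0.0]
wrist_force: [0.2, -0.1, 4.4]
width: 0.214
grip_force: 24.5
```

>>> {"name": "carry_out", "arguments": {
  "series": "0 0 0.03 0;0 0 0.04 0;0 0 0.045 0;0.0143 0.0503 0 0;0.0143 0.0503 0 0;0.0143 0.0503 0 0;0.0143 0.0503 0 0;0.0143 0.0503 0 0;0.0143 0.0503 0 0;0.0143 0.0503 0 0;0.0143 0.0503 0 0;0.0141 0.0503 0 0;0 0 0 0;0 0 0 0;0 0 0 0"
}}

```text
time: 22.32
tool_pos: [0.5919, 0.105, 0.1527]
tcp_rot: [3.098, 0.521, -0.002]
wrist_force: [0.5, 1.1, 0.0]
width: 0.216
grip_force: 24.6
```

```bash
python3 - <<'E'
from h import *
print(bot.read_state()['tool_pos'])
im,d=eyes.read_camera("side"); cv2.imwrite("pics/side8.png",im)
p=np.round(proj("side",[[.592,.107,.1]])[0]).astype(int)
s,h=sat(im); m=(s&(h[...,0]>40)&(h[...,0]<80)&(h[...,2]>25)); v,u=np.nonzero(m); k=(abs(u-p[0]-2)<18)&(abs(v-p[1])<30); print(k.sum(),u[k].min(),u[k].max(),v[k].min(),v[k].max())
for z in(.11,.115): print(proj("side",ring(.592,.107,.008,z)).round(1)[[0,12,24,36]].tolist())
im=cv2.convertScaleAbs(im,alpha=1.6);cv2.imwrite("pics/v8.png",cv2.resize(im[p[1]-40:p[1]+40,p[0]-50:p[0]+50],None,fx=5,fy=5))
E
```

```text
[0.59185466 0.10496684 0.1527201 ]
16 288 293 227 231
[[286.8, 228.9], [288.0, 232.8], [293.0, 231.6], [291.8, 227.8]]
[[286.7, 227.5], [287.9, 231.4], [292.9, 230.2], [291.7, 226.4]]
```

View pics/v8.png

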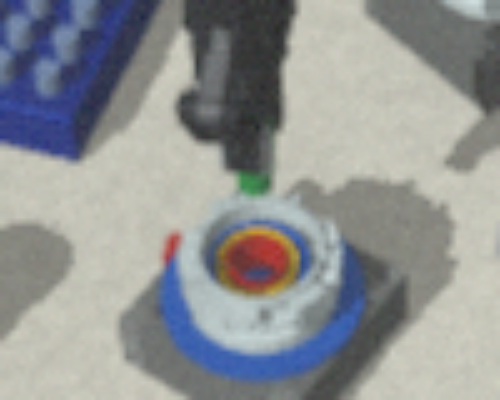

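Red is nested and green hangs over it, at (253,182) in the crop.

>>> {"name": "carry_out", "arguments": {
  "series": "0 0.0012 -0.03 0;0 0 -0.02 0;0 0 -0.0145 0;0 0 0 0;0 0 0 0"
}}

```text
time: 23.0
tool_pos: [0.593, 0.1073, 0.0893]
tcp_rot: [3.098, 0.523, 0.001]
wrist_force: [-0.4, -0.0, -0.6]
width: 0.212
grip_force: 24.6
```

>>> {"name": "carry_out", "arguments": {
  "series": "0 0 0 0;0 0 0 0;0 0 0 0;0 0 0 0",
  "jaw": 0
}}

```text
time: 23.5
tool_pos: [0.5924, 0.1074, 0.0888]
tcp_rot: [-3.098, -0.523, -0.0]
wrist_force: [0.7, 0.8, -0.4]
width: 0.502
grip_force: 0.0
```

>>> {"name": "carry_out", "arguments": {
  "series": "0 0 0.03 0;0 0 0.04 0;-0.0114 0.0074 0 10.685;-0.0114 0.0074 0 10.685;-0.0114 0.0074 0 10.685;-0.0114 0.0074 0 10.685;-0.0114 0.0074 0 10.685;-0.0114 0.0074 0 10.685;-0.0114 0.0074 0 10.685;-0.0114 0.0074 0 10.685;-0.0114 0.0074 0 10.685;-0.0114 0.0074 0 10.685;0 0 0 10.685;0 0 0 10.685;0 0 0 0;0 0 0 0",
  "jaw": 1
}}

```text
time: 25.5
tool_pos: [0.4784, 0.1814, 0.1587]
tcp_rot: [-0.886, -3.014, -0.0]
wrist_force: [0.7, -0.1, -0.8]
width: 0.998
grip_force: 0.0
```

```bash
python3 - <<'E'
from h import *
for n in("top","side"):
    im,d=eyes.read_camera(n); cv2.imwrite(f"pics/{n}9.png",im)
    P=cloud(n,d); s,h=sat(im); H=h[...,0]
    for c,lo,hi in(('g',40,80),('y',15,35),('r',-1,10)):
        m=(np.hypot(P[...,0]-.592,P[...,1]-.107)<.024)&s&(H>lo)&(H<hi); print(n,c,m.sum(),np.percentile(P[m][:,2],[5,50,95]).round(3) if m.sum() else '')
    if n=="top":
        p=np.round(proj(n,[[.592,.107,.07]])[0]).astype(int); a=im[p[1]-40:p[1]+40,p[0]-50:p[0]+50]
        cv2.imwrite("pics/v9.png",cv2.resize(cv2.convertScaleAbs(a,alpha=1.6),None,fx=5,fy=5))
st=bot.read_state(); print(st['tool_pos'],st['q'].round(3)); R=cv2.Rodrigues(st['tcp_rot'])[0]; print(np.degrees(np.arctan2(R[1,1],R[0,1])))
E
```

```text
top g 33 [0.041 0.058 0.061]
top y 82 [0.042 0.06  0.064]
top r 34 [0.041 0.059 0.062]
side g 0 
side y 6 [0.058 0.06  0.062]
side r 2 [0.058 0.058 0.059]
[0.47840346 0.18134287 0.15869078] [ 0.314  0.027  2.041 -0.     1.074 -0.686]
57.28779348242891
```

View pics/v9.png

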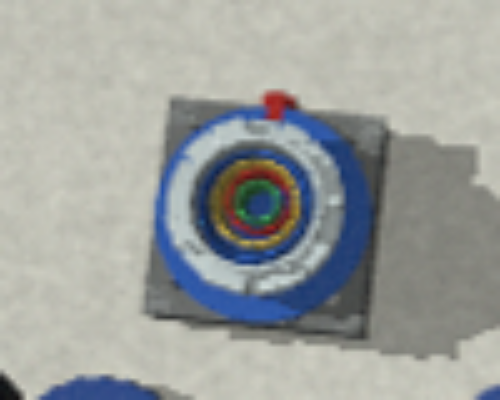

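All four cups are nested concentrically. For lid 1 I'll squeeze along two directions so it centres in the jaws.

>>> {"name": "carry_out", "arguments": {
  "series": "0 0 -0.01 10;0 0 -0.01 10;0 0 -0.02 10;0 0 -0.02 10;0 0 -0.02 10;0 -0.0007 -0.02 10;0 0 -0.0185 0;0 0 0 0;0 0 0 0"
}}

```text
time: 26.72
tool_pos: [0.4789, 0.1808, 0.0408]
tcp_rot: [-0.743, 3.052, 0.0]
wrist_force: [-0.1, 0.8, 0.2]
width: 0.997
grip_force: 0.0
```

>>> {"name": "carry_out", "arguments": {
  "series": "0 0 0 0;0 0 0 0;0 0 0 0;0 0 0 0;0 0 0 0;0 0 0 0;0 0 0 0",
  "jaw": -1
}}

```text
time: 27.6
tool_pos: [0.4789, 0.1809, 0.0409]
tcp_rot: [-0.744, 3.051, 0.0]
wrist_force: [-0.5, -0.4, 5.1]
width: 0.413
grip_force: 25.7
```

>>> {"name": "carry_out", "arguments": {
  "series": "0 0 0 0;0 0 0 0;0 0 0 0;0 0 0 -10;0 0 0 -10;0 0 0 -10;0 0 0 -10;0 0 0 -10;0 0 0 -10;0 0 0 0;0 0 0 0",
  "jaw": 0.3
}}

```text
time: 28.98
tool_pos: [0.4783, 0.1806, 0.0401]
tcp_rot: [-0.877, -3.016, 0.0]
wrist_force: [0.1, -0.3, 0.1]
width: 0.653
grip_force: 0.0
```

>>> {"name": "carry_out", "arguments": {
  "series": "0 0 0 0;0 0 0 0;0 0 0 0;0 0 0 0;0 0 0 0",
  "jaw": -1,
  "grip_force": 50
}}

```text
time: 29.6
tool_pos: [0.4787, 0.1808, 0.0404]
tcp_rot: [0.881, 3.015, 0.001]
wrist_force: [0.3, 0.2, 2.6]
width: 0.41
grip_force: 50.3
```

```bash
cat >> h.py <<'E'
def pose():
    st=bot.read_state(); R=cv2.Rodrigues(st['tcp_rot'])[0]
    return st['tool_pos'].round(4),round(float(np.degrees(np.arctan2(R[1,1],R[0,1]))),1),round(float(st['q'][5]),2),st['wrist_force'].round(1),st['torque'].round(2)
E
python3 - <<'E'
from h import *
print(pose())
for n in("top","side"):
    im,d=eyes.read_camera(n); cv2.imwrite(f"pics/{n}10.png",im)
    for k,x0 in((2,(.477,-.013)),(3,(.473,-.148))): print(n,k,lid(n,im,x0))
E
```

```text
(array([0.4787, 0.1808, 0.0404]), 57.4, -0.69, array([0.3, 0.2, 2.6]), array([-0.01,  0.02,  0.07]))
top 2 (array([ 0.47870573, -0.0111236 ]), np.float64(0.051808510638297875), np.float64(-133.54212024456461))
top 3 (array([ 0.47444418, -0.1479993 ]), np.float64(0.044270833333333336), np.float64(109.2950057068874))
side 2 (array([ 0.47795978, -0.01172265]), np.float64(0.12848383500557414), np.float64(-133.6813255173637))
side 3 (array([ 0.47284816, -0.14784672]), np.float64(0.10615930079155673), np.float64(109.74181796945315))
```

Lid 1 is gripped at 57.4°, and the TCP agrees with the top camera to within 0.5 mm. I'll carry it to jar 1.

>>> {"name": "carry_out", "arguments": {
  "series": "0 0 0.03 0;0 0 0.04 0;0 0 0.04 0;0.0188 -0.0123 0 -10.6;0.0188 -0.0123 0 -10.6;0.0188 -0.0123 0 -10.6;0.0188 -0.0123 0 -10.6;0.0188 -0.0123 0 -10.6;0.0191 -0.0121 0 -10.6;0 0 0 0;0 0 -0.02 0;0 0 -0.018 0;0 0 0 0;0 0 0 0;0 0 0 0"
}}

```text
time: 31.58
tool_pos: [0.5918, 0.1073, 0.1128]
tcp_rot: [2.337, 2.098, 0.001]
wrist_force: [0.7, -0.4, -1.4]
width: 0.411
grip_force: 50.2
```

```bash
python3 - <<'E'
from h import *
print(pose())
E
```

```text
(array([0.5918, 0.1073, 0.1128]), -6.2, 0.25, array([ 0.7, -0.4, -1.4]), array([-0.01,  0.02,  0.01]))
```

Perfectly aligned. I'll lower it in small steps.

>>> {"name": "carry_out", "arguments": {
  "series": "0 0 -0.004 0;0 0 -0.003 0;0 0 0 0;0 0 0 0"
}}

```text
time: 32.08
tool_pos: [0.5915, 0.107, 0.1051]
tcp_rot: [-2.338, -2.098, 0.0]
wrist_force: [0.5, 0.2, -0.4]
width: 0.409
grip_force: 50.2
```

>>> {"name": "carry_out", "arguments": {
  "series": "0 0 -0.003 0;0 0 -0.002 0;0 0 -0.0015 0;0 0 0 0;0 0 0 0"
}}

```text
time: 32.7
tool_pos: [0.5915, 0.1071, 0.0987]
tcp_rot: [2.338, 2.098, 0.0]
wrist_force: [0.3, -0.6, -0.7]
width: 0.411
grip_force: 50.2
```

The lid dropped over the thread. Now I'll turn it clockwise.

>>> {"name": "carry_out", "arguments": {
  "series": "0 0 -0.0004 -3;0 0 -0.0004 -5;0 0 -0.0004 -5;0 0 -0.0004 -5;0 0 -0.0004 -5;0 0 -0.0004 -5;0 0 0 0"
}}

```text
time: 33.58
tool_pos: [0.5915, 0.1071, 0.0963]
tcp_rot: [-2.776, -1.471, -0.0]
wrist_force: [0.2, 0.1, -0.7]
width: 0.406
grip_force: 50.3
```

```bash
python3 - <<'E'
from h import *
print(pose())
E
```

```text
(array([0.5915, 0.1071, 0.0963]), -34.1, 0.73, array([ 0.2,  0.1, -0.7]), array([-0.02,  0.03,  0.01]))
```

No jam after 28°, so this looks like the right lid. I'll keep turning.

>>> {"name": "carry_out", "arguments": {
  "series": "0 0 -0.0005 -6;0 0 -0.0005 -6;0 0 -0.0005 -6;0 0 -0.0005 -6;0 0 -0.0005 -6;0 0 -0.0005 -6;0 0 -0.0005 -5;0 0 0 0"
}}

```text
time: 34.58
tool_pos: [0.5915, 0.1071, 0.0928]
tcp_rot: [-3.115, -0.408, -0.0]
wrist_force: [0.8, 0.1, -0.4]
width: 0.405
grip_force: 50.3
```

>>> {"name": "carry_out", "arguments": {
  "series": "0 0 -0.0002 -2;0 0 0 -2;0 0 0 -2;0 0 0 0"
}}

```text
time: 35.08
tool_pos: [0.5916, 0.1071, 0.0926]
tcp_rot: [3.132, 0.241, 0.0]
wrist_force: [1.0, 0.0, -0.7]
width: 0.405
grip_force: 50.2
```

```bash
python3 - <<'E'
from h import *
print(pose())
for n in("top","side"):
    im,d=eyes.read_camera(n); cv2.imwrite(f"pics/{n}11.png",im)
E
```

```text
(array([0.5916, 0.1071, 0.0926]), -81.2, 1.55, array([ 1. ,  0. , -0.7]), array([-0.01, -0.01,  0.02]))
```

>>> {"name": "carry_out", "arguments": {
  "series": "0 0 0 -2;0 0 0 -2;0 0 0 -1.5;0 0 0 0"
}}

```text
time: 35.67
tool_pos: [0.5908, 0.1057, 0.0928]
tcp_rot: [3.138, 0.088, -0.003]
wrist_force: [-1.3, -4.7, 2.8]
width: 0.406
grip_force: 51.3
```

```bash
python3 - <<'E'
from h import *
print(pose())
for n in("top","side"):
    im,d=eyes.read_camera(n); cv2.imwrite(f"pics/{n}11.png",im)
a=[]
for n in("top","side"):
    im=cv2.imread(f"pics/{n}11.png"); p=np.round(proj(n,[[.592,.107,.07]])[0]).astype(int); a.append(im[p[1]-40:p[1]+40,p[0]-50:p[0]+50])
cv2.imwrite("pics/v11.png",cv2.resize(cv2.convertScaleAbs(np.hstack(a),alpha=1.6),None,fx=4,fy=4))
E
```

```text
(array([0.5908, 0.1057, 0.0928]), -86.8, 1.65, array([-1.3, -4.7,  2.8]), array([-1.22,  0.3 ,  0.14]))
```

View pics/v11.png

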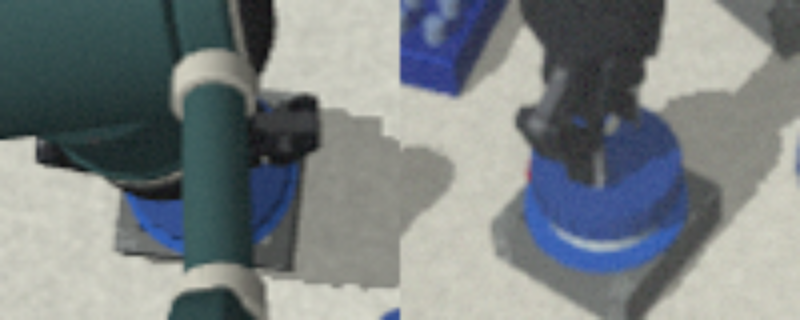

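The turn ended against a stop with the lid home (TCP z 0.0926, predicted 0.0924), so lid 1 fits jar 1. I'll release it and go to lid 2.

>>> {"name": "carry_out", "arguments": {
  "series": "0 0 0 1.5;0 0 0 0;0 0 0 0;0 0 0 0",
  "jaw": 0.4
}}

```text
time: 36.28
tool_pos: [0.5915, 0.1073, 0.0926]
tcp_rot: [-3.139, -0.131, -0.0]
wrist_force: [0.2, -0.3, -0.3]
width: 0.701
grip_force: 0.0
```

>>> {"name": "carry_out", "arguments": {
  "series": "0 0 0.03 0;0 0 0.035 0;-0.0189 -0.0197 0 -9.6;-0.0189 -0.0197 0 -9.6;-0.0189 -0.0197 0 -9.6;-0.0189 -0.0197 0 -9.6;-0.0189 -0.0197 0 -9.8;-0.0189 -0.0199 0 0;0 0 0 0;0 0 0 0",
  "jaw": 1
}}

```text
time: 37.52
tool_pos: [0.4788, -0.011, 0.1579]
tcp_rot: [-2.918, 1.162, -0.002]
wrist_force: [0.2, 0.3, -0.1]
width: 1.004
grip_force: 0.0
```

```bash
python3 - <<'E'
from h import *
print(pose())
for n in("top","side"):
    im,d=eyes.read_camera(n); cv2.imwrite(f"pics/{n}12.png",im); P=cloud(n,d)
    q=P[np.hypot(P[...,0]-.592,P[...,1]-.107)<.015]; print(n,"j1 top z",np.median(q[:,2]).round(4),len(q))
    for k,x0,z in(("j1",(.592,.107),.052),(2,(.4785,-.011),0),(3,(.4745,-.148),0)):
        try: print(n,k,lid(n,im,x0,z))
        except Exception as e: print(n,k,'err')
E
```

```text
(array([ 0.4788, -0.011 ,  0.1579]), -133.4, 2.25, array([ 0.2,  0.3, -0.1]), array([ 0.  , -0.02,  0.  ]))
top j1 top z 0.093 163
top j1 (array([0.59102331, 0.10448759]), np.float64(0.25804963084495486), np.float64(-98.81095741324873))
top 2 (array([ 0.5985 , -0.08825]), np.float64(nan), np.float64(0.0))
top 3 (array([ 0.4741852, -0.1502826]), np.float64(1.5091478388998036), np.float64(88.95499575292118))
side j1 top z 0.0912 110
side j1 (array([0.581661  , 0.12026238]), np.float64(0.16610863095238096), np.float64(-63.46984284571754))
side 2 (array([ 0.47736557, -0.01114937]), np.float64(0.12671063769751692), np.float64(-129.75564932699368))
side 3 (array([ 0.47237899, -0.14760622]), np.float64(0.1908291903409091), np.float64(96.34545589707285))h.py:49: RuntimeWarning: invalid value encountered in scalar divide
  return x,f/a,np.degrees(np.arctan2(t[1],t[0]))
```

Jar 1's lid top is at about 0.092, which is home. Lid 2 hasn't moved, so I'll grip it.

>>> {"name": "carry_out", "arguments": {
  "series": "0 0 -0.04 0;0 0 -0.04 0;0 0 -0.0375 0;0 0 0 0",
  "grip_force": 25
}}

```text
time: 38.12
tool_pos: [0.4752, -0.0105, 0.0371]
tcp_rot: [2.917, -1.16, -0.011]
wrist_force: [0.4, -0.0, 0.5]
width: 0.997
grip_force: 0.0
```

>>> {"name": "carry_out", "arguments": {
  "series": "0 0 0 0;0 0 0 0;0 0 0 0;0 0 0 0;0 0 0 0;0 0 0 0;0 0 0 0",
  "jaw": -1
}}

```text
time: 39.0
tool_pos: [0.4797, -0.0114, 0.0419]
tcp_rot: [-2.918, 1.161, -0.005]
wrist_force: [-0.5, 1.1, 6.1]
width: 0.415
grip_force: 25.6
```

>>> {"name": "carry_out", "arguments": {
  "series": "0 0 0 0;0 0 0 0;0 0 0 0;0 0 0 10;0 0 0 10;0 0 0 10;0 0 0 10;0 0 0 10;0 0 0 10;0 0 0 0;0 0 0 0",
  "jaw": 0.3
}}

```text
time: 40.38
tool_pos: [0.478, -0.0113, 0.04]
tcp_rot: [-3.109, -0.449, 0.0]
wrist_force: [-0.3, 0.5, 0.6]
width: 0.65
grip_force: 0.0
```

>>> {"name": "carry_out", "arguments": {
  "series": "0 0 0 0;0 0 0 0;0 0 0 0;0 0 0 0;0 0 0 0",
  "jaw": -1,
  "grip_force": 50
}}

```text
time: 41.0
tool_pos: [0.4785, -0.0114, 0.0403]
tcp_rot: [3.109, 0.453, 0.001]
wrist_force: [0.6, -0.4, 2.7]
width: 0.407
grip_force: 50.2
```

```bash
python3 - <<'E'
from h import *
print(pose())
E
```

```text
(array([ 0.4785, -0.0114,  0.0403]), -73.4, 1.21, array([ 0.6, -0.4,  2.7]), array([-0.01,  0.01, -0.12]))
```

>>> {"name": "carry_out", "arguments": {
  "series": "0 0 0.03 0;0 0 0.04 0;0 0 0.04 0;0.01032 -0.01038 0 10.38;0.01032 -0.01038 0 10.38;0.01032 -0.01038 0 10.38;0.01032 -0.01038 0 10.38;0.01032 -0.01038 0 10.38;0.01032 -0.01038 0 10.38;0.01032 -0.01038 0 10.38;0.01032 -0.01038 0 10.38;0.01032 -0.01038 0 10.38;0.01032 -0.01038 0 10.38;0.01032 -0.01038 0 10.38;0 0 -0.02 0;0 0 -0.018 0;0 0 0 0;0 0 0 0;0 0 0 0"
}}

```text
time: 43.38
tool_pos: [0.592, -0.1254, 0.1128]
tcp_rot: [1.308, 2.855, 0.0]
wrist_force: [0.6, 0.8, -1.4]
width: 0.41
grip_force: 50.2
```

```bash
python3 - <<'E'
from h import *
print(pose())
E
```

```text
(array([ 0.592 , -0.1254,  0.1128]), 40.8, -0.96, array([ 0.6,  0.8, -1.4]), array([-0.05, -0.02,  0.  ]))
```

>>> {"name": "carry_out", "arguments": {
  "series": "0 0 -0.004 0;0 0 -0.003 0;0 0 0 0;0 0 0 0"
}}

```text
time: 43.88
tool_pos: [0.5916, -0.1255, 0.1051]
tcp_rot: [-1.308, -2.856, 0.0]
wrist_force: [0.3, 1.2, -0.8]
width: 0.407
grip_force: 50.2
```

>>> {"name": "carry_out", "arguments": {
  "series": "0 0 -0.003 0;0 0 -0.002 0;0 0 -0.0015 0;0 0 0 0;0 0 0 0"
}}

```text
time: 44.5
tool_pos: [0.5916, -0.1255, 0.0986]
tcp_rot: [1.308, 2.856, -0.0]
wrist_force: [-0.4, -0.1, -0.2]
width: 0.406
grip_force: 50.2
```

It dropped in. I'll turn it, in small steps at first in case it jams.

>>> {"name": "carry_out", "arguments": {
  "series": "0 0 -0.0004 -3;0 0 -0.0003 -4;0 0 -0.0003 -4;0 0 0 0"
}}

```text
time: 45.0
tool_pos: [0.5917, -0.1255, 0.0977]
tcp_rot: [1.575, 2.718, 0.0]
wrist_force: [-0.6, -0.6, -0.9]
width: 0.405
grip_force: 50.1
```

```bash
python3 - <<'E'
from h import *
print(pose())
E
```

```text
(array([ 0.5917, -0.1255,  0.0977]), 29.8, -0.77, array([-0.6, -0.6, -0.9]), array([ 0.01, -0.01,  0.01]))
```

>>> {"name": "carry_out", "arguments": {
  "series": "0 0 -0.0003 -4;0 0 -0.0003 -4;0 0 -0.0003 -4;0 0 0 0"
}}

```text
time: 45.5
tool_pos: [0.5935, -0.124, 0.0974]
tcp_rot: [1.847, 2.539, 0.005]
wrist_force: [3.7, 5.0, -2.2]
width: 0.403
grip_force: 51.4
```

```bash
python3 - <<'E'
from h import *
print(pose())
E
```

```text
(array([ 0.5935, -0.124 ,  0.0974]), 17.9, -0.56, array([ 3.7,  5. , -2.2]), array([ 0.88, -0.78,  0.66]))
```

It jammed at about 20°, so lid 2 is wrong for jar 2 and is the spare. I'll turn it back and lift it off.

>>> {"name": "carry_out", "arguments": {
  "series": "0 0 0.0003 4;0 0 0.0003 4;0 0 0.0003 4;0 0 0.0003 4;0 0 0.0003 4;0 0 0.0004 3;0 0 0 0;0 0 0 0"
}}

```text
time: 46.5
tool_pos: [0.5916, -0.1255, 0.0986]
tcp_rot: [1.309, 2.856, 0.0]
wrist_force: [-0.3, -0.2, -0.7]
width: 0.405
grip_force: 51.1
```

>>> {"name": "carry_out", "arguments": {
  "series": "0 0 0.004 0;0 0 0.004 0;0 0 0.004 0;0 0 0 0"
}}

```text
time: 47.0
tool_pos: [0.5921, -0.1256, 0.1113]
tcp_rot: [1.308, 2.855, 0.0]
wrist_force: [0.4, -0.4, -0.6]
width: 0.409
grip_force: 51.1
```

```bash
python3 - <<'E'
from h import *
print(pose())
for n in("top","side"):
    im,d=eyes.read_camera(n); cv2.imwrite(f"pics/{n}13.png",im)
    print(n,lid(n,im,(.4745,-.148)))
a=[]
for n in("top","side"):
    im=cv2.imread(f"pics/{n}13.png"); p=np.round(proj(n,[[.55,-.07,.05]])[0]).astype(int); a.append(im[p[1]-75:p[1]+75,p[0]-95:p[0]+95])
cv2.imwrite("pics/v13.png",cv2.resize(cv2.convertScaleAbs(np.hstack(a),alpha=1.5),None,fx=2.1,fy=2.1))
E
```

```text
(array([ 0.5921, -0.1256,  0.1113]), 40.8, -0.96, array([ 0.4, -0.4, -0.6]), array([ 0.02,  0.02, -0.03]))
top (array([ 0.61775  , -0.1804375]), np.float64(1.0), np.float64(0.0))
side (array([ 0.47241963, -0.14769915]), np.float64(0.12096841577540107), np.float64(109.2541890524533))
```

View pics/v13.png

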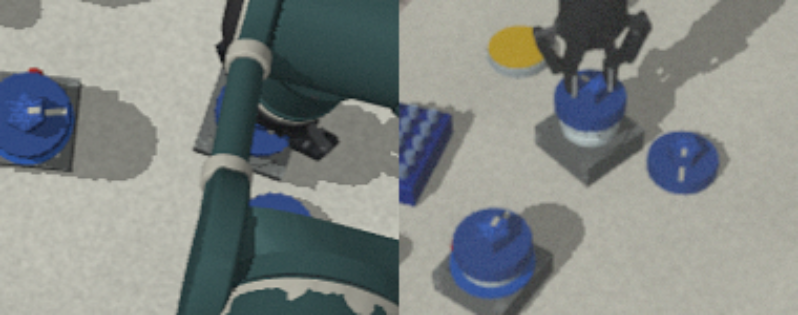

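The lid is held and clear above jar 2 (side crop, 590,100), and jar 1 is closed. I'll put the spare back where lid 2 lay.

>>> {"name": "carry_out", "arguments": {
  "series": "0 0 0.02 0;0 0 0.02 0;-0.0284 0.0285 0 0;-0.0284 0.0285 0 0;-0.0284 0.0285 0 0;-0.0284 0.0285 0 0;0 0 -0.04 0;0 0 -0.04 0;0 0 -0.02 0;0 0 0 0;0 0 0 0"
}}

```text
time: 48.48
tool_pos: [0.4796, -0.0116, 0.0524]
tcp_rot: [1.307, 2.854, 0.002]
wrist_force: [-0.4, -0.6, 0.4]
width: 0.403
grip_force: 51.1
```

>>> {"name": "carry_out", "arguments": {
  "series": "0 0 -0.005 0;0 0 -0.0035 0;0 0 0 0;0 0 0 0"
}}

```text
time: 48.98
tool_pos: [0.478, -0.0115, 0.0421]
tcp_rot: [-1.308, -2.856, -0.0]
wrist_force: [-1.2, -0.6, -0.9]
width: 0.408
grip_force: 51.1
```

>>> {"name": "carry_out", "arguments": {
  "series": "0 0 0 0;0 0 0 0;0 0 0 0;0 0 0 0",
  "jaw": 0.4,
  "grip_force": 25
}}

```text
time: 49.48
tool_pos: [0.4781, -0.0115, 0.0421]
tcp_rot: [1.308, 2.856, 0.0]
wrist_force: [0.3, 0.4, -0.8]
width: 0.7
grip_force: 0.0
```

>>> {"name": "carry_out", "arguments": {
  "series": "0 0 0.03 0;0 0 0.05 0;0 0 0.035 8.7;-0.0008 -0.0341 0 0;-0.0008 -0.0341 0 0;-0.0012 -0.0341 0 0;-0.0012 -0.0343 0 0;0 0 0 0;0 0 0 0",
  "jaw": 1
}}

```text
time: 50.6
tool_pos: [0.4738, -0.1477, 0.1569]
tcp_rot: [-1.089, -2.946, -0.001]
wrist_force: [-0.3, 0.6, 0.2]
width: 0.999
grip_force: 0.0
```

```bash
python3 - <<'E'
from h import *
print(pose())
for n in("top","side"):
    im,d=eyes.read_camera(n); cv2.imwrite(f"pics/{n}14.png",im)
    for k,x0 in((2,(.4785,-.0115)),(3,(.474,-.148))): print(n,k,lid(n,im,x0))
E
```

```text
(array([ 0.4738, -0.1477,  0.1569]), 49.4, -1.22, array([-0.3,  0.6,  0.2]), array([ 0.  , -0.01,  0.01]))
top 2 (array([ 0.4779612 , -0.01216929]), np.float64(0.05148152081563297), np.float64(-17.902732315304032))
top 3 (array([ 0.46689261, -0.11038663]), np.float64(1.1006734913793104), np.float64(102.46868941947245))
side 2 (array([ 0.47743155, -0.01201836]), np.float64(0.12447033898305085), np.float64(-24.705018091008263))
side 3 (array([ 0.473112  , -0.14775159]), np.float64(0.11317231075697211), np.float64(110.35943479591147))
```

The spare is on the bench, and lid 3 hasn't moved.

>>> {"name": "carry_out", "arguments": {
  "series": "0.0005 0 -0.04 0;0 0 -0.04 0;0 0 -0.0365 0;0 0 0 0;0 0 0 0"
}}

```text
time: 51.32
tool_pos: [0.4754, -0.1478, 0.0417]
tcp_rot: [1.086, 2.947, 0.0]
wrist_force: [-0.3, -0.4, 0.4]
width: 1.0
grip_force: 0.0
```

>>> {"name": "carry_out", "arguments": {
  "series": "0 0 0 0;0 0 0 0;0 0 0 0;0 0 0 0;0 0 0 0;0 0 0 0;0 0 0 0",
  "jaw": -1
}}

```text
time: 52.2
tool_pos: [0.4753, -0.1484, 0.0417]
tcp_rot: [1.087, 2.946, 0.0]
wrist_force: [-0.2, 0.9, 6.9]
width: 0.414
grip_force: 25.7
```

>>> {"name": "carry_out", "arguments": {
  "series": "0 0 0 0;0 0 0 0;0 0 0 0;0 0 0 10;0 0 0 10;0 0 0 10;0 0 0 10;0 0 0 10;0 0 0 10;0 0 0 0;0 0 0 0",
  "jaw": 0.3
}}

```text
time: 53.58
tool_pos: [0.4744, -0.1481, 0.0405]
tcp_rot: [0.527, -3.097, -0.0]
wrist_force: [0.3, 0.0, -0.6]
width: 0.649
grip_force: 0.0
```

>>> {"name": "carry_out", "arguments": {
  "series": "0 0 0 0;0 0 0 0;0 0 0 0;0 0 0 0;0 0 0 0",
  "jaw": -1,
  "grip_force": 50
}}

```text
time: 54.2
tool_pos: [0.4749, -0.1482, 0.0408]
tcp_rot: [-0.531, 3.096, -0.0]
wrist_force: [1.2, 0.0, 2.2]
width: 0.407
grip_force: 50.1
```

```bash
python3 - <<'E'
from h import *
print(pose())
E
```

```text
(array([ 0.4749, -0.1482,  0.0408]), 109.5, -2.26, array([1.2, 0. , 2.2]), array([ 0.07, -0.05, -0.05]))
```

>>> {"name": "carry_out", "arguments": {
  "series": "0 0 0.03 0;0 0 0.04 0;0 0 0.04 0;0.009 0.0017 0 -9.9;0.009 0.0017 0 -9.9;0.009 0.0017 0 -9.9;0.009 0.0017 0 -9.9;0.009 0.0017 0 -9.9;0.009 0.0017 0 -9.9;0.009 0.0017 0 -9.9;0.009 0.0017 0 -9.9;0.009 0.0017 0 -9.9;0.009 0.0017 0 -9.9;0.009 0.0017 0 -9.9;0.009 0.0019 0 -9.9;0.0093 0.0020 0 -9.9;0 0 -0.02 0;0 0 -0.019 0;0 0 0 0;0 0 0 0"
}}

```text
time: 56.7
tool_pos: [0.5913, -0.1255, 0.1109]
tcp_rot: [-2.56, -1.82, 0.001]
wrist_force: [0.2, 0.2, -0.6]
width: 0.406
grip_force: 50.2
```

```bash
python3 - <<'E'
from h import *
print(pose())
E
```

```text
(array([ 0.5913, -0.1255,  0.1109]), -19.2, 0.08, array([ 0.2,  0.2, -0.6]), array([-0.01,  0.04,  0.01]))
```

>>> {"name": "carry_out", "arguments": {
  "series": "0.0003 0 -0.004 0;0 0 -0.003 0;0 0 0 0;0 0 0 0"
}}

```text
time: 57.2
tool_pos: [0.5922, -0.1256, 0.1048]
tcp_rot: [2.561, 1.819, 0.0]
wrist_force: [-0.1, -0.6, 0.0]
width: 0.405
grip_force: 50.2
```

>>> {"name": "carry_out", "arguments": {
  "series": "0 0 -0.003 0;0 0 -0.002 0;0 0 -0.0005 0;0 0 0 0;0 0 0 0"
}}

```text
time: 57.82
tool_pos: [0.5922, -0.1255, 0.0992]
tcp_rot: [2.561, 1.819, 0.0]
wrist_force: [0.2, -0.6, -0.5]
width: 0.405
grip_force: 50.2
```

>>> {"name": "carry_out", "arguments": {
  "series": "0 0 -0.0004 -3;0 0 -0.0003 -4;0 0 -0.0003 -4;0 0 0 0"
}}

```text
time: 58.32
tool_pos: [0.5921, -0.1255, 0.0981]
tcp_rot: [2.723, 1.567, 0.0]
wrist_force: [-0.1, 0.0, -0.9]
width: 0.408
grip_force: 50.2
```

```bash
python3 - <<'E'
from h import *
print(pose())
E
```

```text
(array([ 0.5921, -0.1255,  0.0981]), -30.2, 0.28, array([-0.1,  0. , -0.9]), array([ 0.05,  0.03, -0.05]))
```

>>> {"name": "carry_out", "arguments": {
  "series": "0 0 -0.0004 -4;0 0 -0.0004 -4;0 0 -0.0004 -4;0 0 -0.0004 -4;0 0 0 0"
}}

```text
time: 58.95
tool_pos: [0.5921, -0.1255, 0.0965]
tcp_rot: [-2.914, -1.174, -0.0]
wrist_force: [0.0, 0.4, -0.2]
width: 0.41
grip_force: 50.2
```

```bash
python3 - <<'E'
from h import *
print(pose())
E
```

```text
(array([ 0.5921, -0.1255,  0.0965]), -46.1, 0.55, array([ 0. ,  0.4, -0.2]), array([ 0.02, -0.02,  0.05]))
```

No jam after 27°. I'll screw it home, 43° plus the stop.

>>> {"name": "carry_out", "arguments": {
  "series": "0 0 -0.0005 -6;0 0 -0.0005 -6;0 0 -0.0005 -6;0 0 -0.0005 -6;0 0 -0.0005 -6;0 0 -0.0005 -6;0 0 -0.0005 -6;0 0 -0.0002 -3;0 0 0 0"
}}

```text
time: 60.08
tool_pos: [0.592, -0.1254, 0.0929]
tcp_rot: [-3.141, 0.03, 0.0]
wrist_force: [-1.6, 1.8, 1.0]
width: 0.406
grip_force: 50.3
```

>>> {"name": "carry_out", "arguments": {
  "series": "0 0 0 -2;0 0 0 -2;0 0 0 -2;0 0 0 -1.5;0 0 0 0"
}}

```text
time: 60.7
tool_pos: [0.5903, -0.1251, 0.0932]
tcp_rot: [3.132, -0.232, -0.007]
wrist_force: [-8.1, 3.0, 7.7]
width: 0.407
grip_force: 54.7
```

```bash
python3 - <<'E'
from h import *
print(pose())
E
```

```text
(array([ 0.5903, -0.1251,  0.0932]), -98.5, 1.47, array([-8.1,  3. ,  7.7]), array([0.56, 1.29, 1.73]))
```

The lid is at its stop. I'll release, retract and check.

>>> {"name": "carry_out", "arguments": {
  "series": "0 0 0 2;0 0 0 1.5;0 0 0 0"
}}

```text
time: 61.08
tool_pos: [0.5906, -0.1252, 0.0931]
tcp_rot: [-3.138, 0.143, 0.005]
wrist_force: [-6.6, 2.8, 7.0]
width: 0.409
grip_force: 51.5
```

>>> {"name": "carry_out", "arguments": {
  "series": "0 0 0 0;0 0 0 0;0 0 0 0;0 0 0 0",
  "jaw": 0.5
}}

```text
time: 61.58
tool_pos: [0.5923, -0.1256, 0.0928]
tcp_rot: [3.138, -0.143, 0.0]
wrist_force: [0.2, -0.1, -0.0]
width: 0.751
grip_force: 0.0
```

>>> {"name": "carry_out", "arguments": {
  "series": "0 0 0.03 0;0 0 0.05 0;0 0 0.05 0;-0.03 -0.045 0 0;-0.03 -0.045 0 0;-0.03 -0.045 0 0;-0.03 -0.045 0 0;-0.03 -0.045 0 0;0 0 0 0;0 0 0 0"
}}

```text
time: 62.82
tool_pos: [0.4421, -0.3505, 0.2227]
tcp_rot: [-3.138, 0.145, -0.0]
wrist_force: [-0.8, -0.3, -0.3]
width: 0.747
grip_force: 0.0
```

```bash
python3 - <<'E'
from h import *
print(pose(),bot.read_state()['time'])
for n in("top","side"):
    im,d=eyes.read_camera(n); cv2.imwrite(f"pics/{n}20.png",im); P=cloud(n,d)
    for c in((.592,.107),(.592,-.1255),(.478,-.0115)):
        q=P[np.hypot(P[...,0]-c[0],P[...,1]-c[1])<.014]; print(n,np.median(q[:,2]).round(4),len(q))
im=cv2.imread("pics/top20.png"); cv2.imwrite("pics/v20.png",cv2.convertScaleAbs(im,alpha=1.4))
E
```

```text
(array([ 0.4421, -0.3505,  0.2227]), -95.3, 0.95, array([-0.8, -0.3, -0.3]), array([ 0.02, -0.01,  0.  ])) 62.825
top 0.0928 143
top 0.0928 145
top 0.9352 1157
side 0.091 96
side 0.0911 67
side 0.039 87
```

View pics/v20.png

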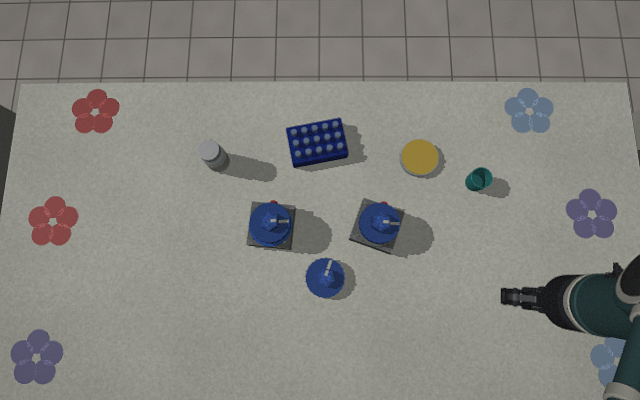

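Both jars are closed, at (271,224) and (380,223), with equal lid heights. The spare lies at (325,278), and the rack, bottle, dish and teal cup haven't moved. I'll hand it in.

```bash
python3 -c "
from workcell import bot
print(bot.finish_job())"
```

```text
the job is handed in; nothing more can be done
None
```

The job is handed in at about 63 s: all four cups are nested in the blue-collar jar, lid 1 closes jar 1 and lid 3 closes jar 2 (both screwed to their stops), lid 2 is the spare on the bench, and the rack, bottle and dish were not moved.

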